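# Unstack the culture dishes into their imaging carriers

### The arm

A 7-joint arm with a two-finger parallel gripper is mounted at the origin on the work surface. World frame = base frame: x ahead of the robot, y to its left, z up, the work surface at z = 0. Lengths are in m, angles in rad, forces in N, time in s.
With the tool pointing down it reaches from about 0.425 to 0.925 m from the base axis. Payload 6.8 kg.
Tool frame: the origin (TCP) lies where the fingers leave the gripper's body, on its centre line; the fingertips stand 73 mm ahead of it and the grasp point (between the pads) lies 54 mm ahead of it; z points along the fingers, y is the direction in which the jaws open and shut (so a half turn about z gives the same grasp; the last joint's range is limited). The gripper opens to 85 mm and grips with 20 to 120 N. Pads are 22 mm wide; open, the fingers measure 114 mm over their backs; the gripper's body (76 mm by 85 mm) begins 54 mm behind the grasp point. The pads swing forward as they close: fully open they stand 13 mm farther back than shut.
Start: joints at [1.012, 0.477, 0.022, 1.555, -0.011, 1.109, -0.083], TCP at [0.294, -0.608, 0.304] pointing down, gripper open.
Joint ranges: [-2.96, 2.96], [-0.34, 2.1], [-1.41, 1.46], [0.24, 2.44], [-1.37, 4.51], [0.17, 1.92], [-2.96, 2.96]. Speed limits (rad/s): [2.39, 2.39, 3.14, 3.14, 3.14, 3.14, 3.14].

### API

Orientations are given as a rotation vector (axis times angle).
In Python, from bench import r gives the robot as it stands.
- The arm moves only by the shell command python3 -m handwheel 'ROWS' [FORCE]. ROWS is JSON, a list that holds one entry, the list of rows, each a list of 7 numbers: the shift along the world's x, y, z in m, then the turn, a rotation vector about the world's x, y, z in rad, then the finger opening in m, from 0 to 0.0854. A call has 1 to 10 rows; each row shifts and turns the commanded pose from where the row before left it; what a row does not reach is not made up. A row lasts 1/12 s, in which the tool goes at most 41.7 mm and 7.16 degrees, less where a joint would pass 70% of its speed; a pose out of reach is approached as far as the arm can. A call is refused whole if a number of a shift passes 0.0417 or a number of a turn 0.125, either way. A call with a gripper value outside its range is refused whole. The fingers move at their own pace and stop on an object; FORCE is the grip in N (left out, the last holds). Time passes only in rows, so rows that do not move let the fingers close. It gives the time, the measured TCP pose, the force and the opening at its end, in the units of the state.
- r.get_obs(): the state, without advancing time (a new reading comes with each control period).
- r.grab_frame(name): name is "scene" or "side" or "wrist"; returns (picture, depth): 480x640x3 uint8, red, green, blue; 480x640 float32, m along the optical axis (not along the pixel's ray), 0 where there is no reading.
- r.get_calibration(name): a dict with "vertical_fov" (degrees; the focal length in pixels is half the picture's height over the tangent of half this angle, whatever the lens; pixels are square), "cx", "cy" (the principal point, pixels), "R" (3x3) and "t" (3): a world point X has camera coordinates R X + t; the wrist camera has in their place "T_tool_cam" (4x4, takes a point from camera to tool coordinates, whose origin is the TCP and whose axes are the flange's). Camera axes: x right, y down, z forward; pixel columns grow to the right and rows downward; lengths in m; the calibration is good to about 2 mm. A picture is of the moment at which its call begins: read the wrist's pose just before it. get_calibration takes no time and is no camera call.
- r.hand_in(): hands the job in, once; it reports no verdict.
Trained networks look in the newest picture that a camera, given by its name, has taken for a name from the list of things; names that differ only in an ending like _2 or _b are one class to them, and where a whole thing is asked for, a point or a joint stands for the part that bears it (a point fixed in the world has none). Each returns a list of dicts, best first, with "p" (0 to 1); they miss things now and then, are a little off and sometimes report something else, mostly with a low value. They report only what shows in the picture. A call takes as long as a camera call.
- r.masks_of(label, camera): "pixels" (480x640 bool, what is visible of it) and "at" ([column, row] in pixels, amid what is visible of it).
The state is a dict: "clock": time; "joints": joint angles; "qvel": joint speeds; "tau": joint torques, N m; "tcp_pos": TCP position; "orientation": TCP orientation; "contact_force": force on the tool from outside, world axes, zero at the start; "moment": the same for the moment, N m; "grip_width": finger opening in m.
Only numpy, scipy, OpenCV 4.12 (cv2) and the standard library are available. Lean on these libraries where they do the work, as an engineer would, in place of code of your own. Each camera call takes 0.05 s, during which the arm holds its last target.

### The job

The four culture dishes stand in two stacks: take the stacks apart and seat each dish in the carrier whose rim has the dish's own colour, lying flat on the floor of the recess (turn the square ones to fit). Keep the dishes level, set them down gently rather than dropping them, leave the brown bottle and the clear jar where they are, and let go of everything.

Things in the scene. Friction and masses are not known exactly. Their poses are not given: they have to be found in the camera images.
- amber_dish: Loose round culture dish, clear shell full of amber medium: diameter 66, height 24 mm, 50 to 100 g. Stands upright on the bench at the bottom of a stack of two, with a square dish (green or blue) on its flat lid. Origin: centre of its underside; z up its axis.
- red_dish: Loose round culture dish, clear shell full of red medium: diameter 66, height 24 mm, 50 to 100 g. Stands upright on the bench at the bottom of a stack of two, with a square dish (green or blue) on its flat lid. Origin: centre of its underside; z up its axis.
- green_dish: Loose square culture dish, clear shell full of green medium: 44 x 44 mm, height 24 mm, 35 to 70 g. Starts on top of one of the two round dishes (amber or red, either), turned anyhow. Origin: centre of its underside; x and y square to its side faces, z up.
- blue_dish: Loose square culture dish, clear shell full of blue medium: 44 x 44 mm, height 24 mm, 35 to 70 g. Starts on top of one of the two round dishes (amber or red, either), turned anyhow. Origin: centre of its underside; x and y square to its side faces, z up.
- amber_carrier: Fixed round dish carrier with amber rim: outer diameter 94 mm, flat aluminium floor 5 mm above the bench, surrounded by a rim 5 mm wide whose top is 9 mm above the bench; recess diameter 84 mm. Origin: centre of its underside, on the bench; z up.
- red_carrier: Fixed round dish carrier with red rim: outer diameter 94 mm, flat aluminium floor 5 mm above the bench, surrounded by a rim 5 mm wide whose top is 9 mm above the bench; recess diameter 84 mm. Origin: centre of its underside, on the bench; z up.
- green_carrier: Fixed square dish carrier with green rim: outer 70 x 70 mm, flat aluminium floor 5 mm above the bench, surrounded by a rim 5 mm wide whose top is 9 mm above the bench; recess 60 x 60 mm, so that a square dish lies flat in it only if turned roughly square to it. Origin: centre of its underside, on the bench; x and y square to its sides, z up.
- blue_carrier: Fixed square dish carrier with blue rim: outer 70 x 70 mm, flat aluminium floor 5 mm above the bench, surrounded by a rim 5 mm wide whose top is 9 mm above the bench; recess 60 x 60 mm, so that a square dish lies flat in it only if turned roughly square to it. Origin: centre of its underside, on the bench; x and y square to its sides, z up.
- dropper: Bystander: loose upright brown glass bottle with black cap, diameter 34, height 75 mm. Origin: centre of its underside. The unlisted clutter near the dishes (forceps, marker pen) lies flat, under 12 mm high.
- sample_jar: Bystander: loose upright clear jar with white cap, diameter 44, height 60 mm. Origin: centre of its underside.

How it is judged:
By the outcome, as a careful person would: the job done as asked, in the order asked, and still so for the second after the job is handed in, with the robot touching nothing.
It also fails if it takes over 96 s, if anything falls off the work surface, if the arm or the gripper's body presses on something with over 40 N, if the wrist force passes 120 N, or if a joint passes its speed limit or range.

## Working session

There is one attempt and no reset: what is moved stays moved. The work goes in short steps, Python scripts to look and compute and a shell command to move; the robot and the scene stay as the last step left them, time stands still between calls to the robot, and variables do not carry over. Pictures are saved under pics/ and viewed, and the job is handed in when it is done.

```bash
ls; mkdir -p pics
python3 - <<'E'
from bench import r
import cv2
print(r.get_obs())
for n in ["scene","side","wrist"]:
    p,d=r.grab_frame(n); cv2.imwrite(f"pics/{n}0.png",p[:,:,::-1])
    print(n,r.get_calibration(n))
E
```

```text
pics
{'clock': 0.0, 'joints': array([ 1.01189198,  0.47780527,  0.02234293,  1.55645153, -0.01149986,
        1.10926101, -0.08310323]), 'qvel': array([ 1.42637757e-03,  1.80609779e-05,  1.22707197e-03, -3.38762087e-04,
        2.95783475e-04,  1.41743747e-03,  1.58094307e-04]), 'tau': array([ 7.23485828e-04, -5.96452045e+01,  1.60844665e+00, -2.81197751e+01,
        1.24697608e-02,  9.49470385e-03, -1.69559803e-05]), 'tcp_pos': array([ 0.29388871, -0.60716275,  0.30292215]), 'orientation': array([-3.06044541e+00, -7.01781124e-01,  8.35537279e-04]), 'contact_force': array([ 0.33437523, -0.69744763,  0.47823754]), 'moment': array([ 0.02463184, -0.06959893, -0.0228059 ]), 'grip_width': 0.08546254093137598}
scene {'vertical_fov': 51.62400256489005, 'cx': 317.80780090039036, 'cy': 238.80336748644268, 'R': array([[-0.43312179,  0.90117488,  0.01701015],
       [ 0.70756258,  0.35163776, -0.61294867],
       [-0.55835536, -0.25344568, -0.7899396 ]]), 't': array([ 0.23300523, -0.38180189,  1.30890442])}
side {'vertical_fov': 42.86585538503014, 'cx': 324.0145904664875, 'cy': 237.51802389200765, 'R': array([[-0.99858033, -0.05317714, -0.00308554],
       [-0.02357831,  0.49321914, -0.8695855 ],
       [ 0.04776391, -0.86827822, -0.49377276]]), 't': array([0.5618095 , 0.06563396, 0.99006452])}
wrist {'vertical_fov': 66.74079953089011, 'cx': 312.2881480722652, 'cy': 241.31758629597974, 'T_tool_cam': array([[ 4.31365410e-04, -9.49382940e-01, -3.14120752e-01,
         8.02998826e-02],
       [ 9.99999905e-01,  3.90320624e-04,  1.93561319e-04,
        -4.10604656e-04],
       [-6.11560061e-05, -3.14120805e-01,  9.49383019e-01,
        -7.10590616e-02],
       [ 0.00000000e+00,  0.00000000e+00,  0.00000000e+00,
         1.00000000e+00]])}
```

View pics/scene0.png

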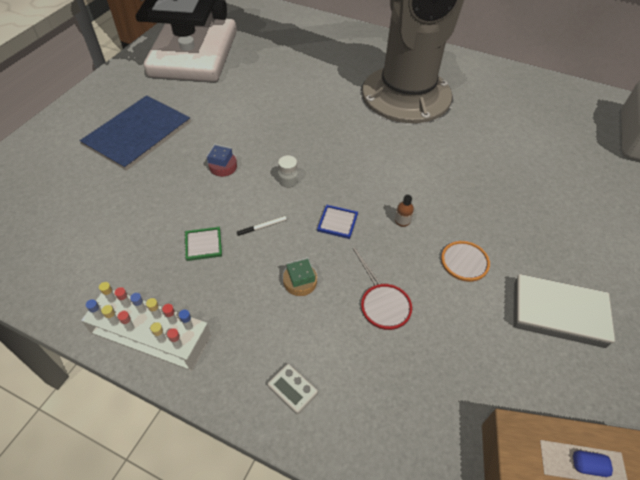

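View pics/side0.png

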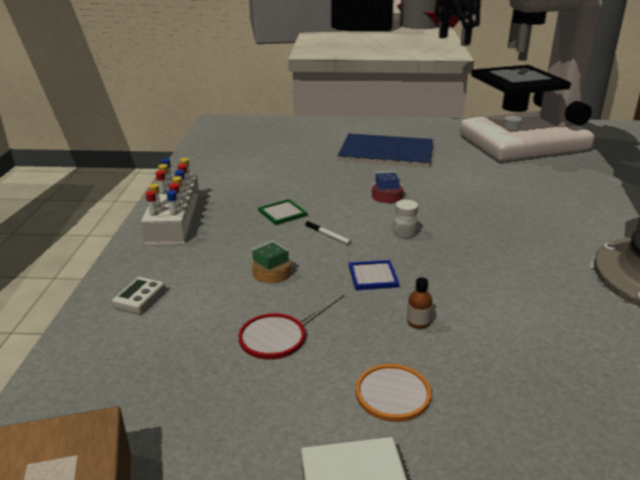

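View pics/wrist0.png

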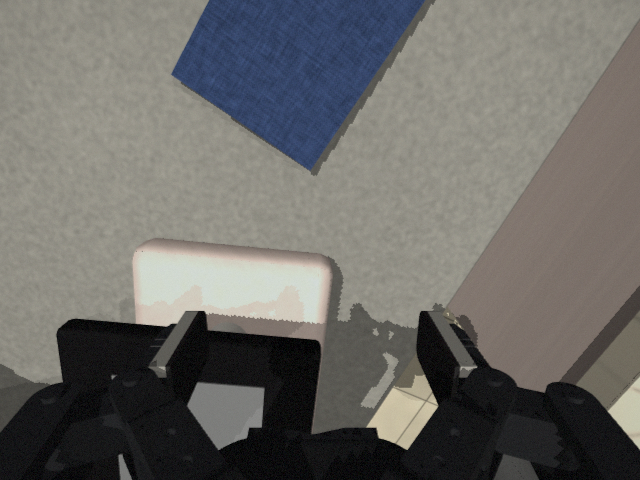

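The scene view shows blue on red (about 221,160) and green on amber (300,275). The carriers are at (203,243) green, (338,221) blue, (387,306) red and (465,260) amber. The jar is at (288,171) and the bottle at (405,210).

```bash
cat > h.py <<'E'
from bench import r
import numpy as np, cv2
from scipy.spatial.transform import Rotation as Ro
def K(c): 
    return 240/np.tan(np.radians(c["vertical_fov"]/2)),c["cx"],c["cy"]
def cloud(n,d,obs=None):
    c=r.get_calibration(n); f,cx,cy=K(c)
    v,u=np.mgrid[0:480,0:640]
    P=np.stack([(u-cx)/f*d,(v-cy)/f*d,d],-1)
    if n=="wrist":
        T=c["T_tool_cam"]; P=P@T[:3,:3].T+T[:3,3]
        return P@Ro.from_rotvec(obs["orientation"]).as_matrix().T+obs["tcp_pos"]
    return (P-c["t"])@c["R"]
E
python3 - <<'E'
from h import *
names="amber_dish red_dish green_dish blue_dish amber_carrier red_carrier green_carrier blue_carrier dropper sample_jar".split()
for n in ["scene","side"]:
    p,d=r.grab_frame(n); W=cloud(n,d)
    for l in names:
        for m in r.masks_of(l,n)[:2]:
            k=m["pixels"]; q=W[k&(d>0)]
            if len(q)<10: print(n,l,m["p"],len(q)); continue
            zt=np.percentile(q[:,2],95)
            t=q[q[:,2]>zt-0.005]
            rect=cv2.minAreaRect((t[:,:2]*1000).astype(np.float32))
            print(n,l,round(m["p"],2),np.round(m["at"]),len(q),"z",np.round(np.percentile(q[:,2],[5,50,95]),3),"med",np.round(np.median(q,0),3),"top",np.round(rect[0],1),np.round(rect[1],1),round(rect[2],1))
print(r.get_obs()["clock"])
E
```

```text
scene amber_dish 0.8 [298. 288.] 416 z [0.003 0.022 0.026] med [0.671 0.025 0.022] top [661.8  18.4] [38.8 64.6] 15.3
scene amber_dish 0.62 [336. 223.] 934 z [0.003 0.006 0.01 ] med [0.483 0.019 0.006] top [482.6  18.7] [74.  70.3] 11.0
scene red_dish 0.61 [224. 170.] 365 z [0.002 0.02  0.026] med [ 0.47  -0.264  0.02 ] top [ 457.4 -269. ] [34.9 63.6] 58.1
scene green_dish 0.93 [301. 271.] 642 z [0.03  0.047 0.05 ] med [0.654 0.02  0.047] top [649.3  16.8] [44.9 44.4] 44.5
scene green_dish 0.64 [385. 309.] 1866 z [0.003 0.006 0.01 ] med [0.629 0.182 0.006] top [627.8 181.3] [92.6 93.5] 34.0
scene blue_dish 0.82 [219. 154.] 437 z [0.031 0.047 0.05 ] med [ 0.458 -0.282  0.047] top [ 450.7 -285.5] [46.4 44.3] 13.0
scene amber_carrier 0.71 [465. 260.] 1540 z [0.003 0.006 0.01 ] med [0.464 0.284 0.006] top [464.  283.9] [92.2 92.1] 0.8
scene red_carrier 0.81 [384. 308.] 1945 z [0.002 0.006 0.01 ] med [0.629 0.182 0.006] top [627.3 181.7] [93.1 93.8] 62.4
scene green_carrier 0.72 [203. 244.] 1063 z [0.003 0.006 0.01 ] med [ 0.656 -0.199  0.006] top [ 654.3 -198.7] [73.9 69.5] 35.1
scene gr
[... 1590 characters left out ...]
4. 277.] 1226 z [0.004 0.006 0.01 ] med [0.482 0.024 0.006] top [481.5  20.8] [70.3 74.4] 9.5
side blue_carrier 0.22 [284. 211.] 753 z [0.002 0.006 0.01 ] med [ 0.652 -0.192  0.006] top [ 653.2 -194. ] [72.5 74.8] 38.1
side dropper 0.65 [421. 303.] 1010 z [0.007 0.04  0.075] med [0.42  0.151 0.04 ] top [418.3 142. ] [15.8 16.7] 48.2
side dropper 0.34 [374. 277.] 1278 z [0.002 0.006 0.01 ] med [0.482 0.024 0.006] top [481.6  20.4] [70.6 75. ] 10.1
side sample_jar 0.91 [407. 219.] 809 z [0.007 0.036 0.061] med [ 0.422 -0.112  0.036] top [ 421.6 -125.7] [38.1 36.5] 50.2
side sample_jar 0.63 [388. 178.] 426 z [0.028 0.045 0.05 ] med [ 0.45  -0.266  0.045] top [ 448.6 -282.8] [44.  50.6] 9.1
1.25
```

Run:
```python
from h import *
o=r.get_obs(); p,d=r.grab_frame("wrist")
c=r.get_calibration("wrist"); f,cx,cy=K(c); v,u=np.mgrid[0:480,0:640]
P=np.stack([(u-cx)/f*d,(v-cy)/f*d,d],-1); T=c["T_tool_cam"]; P=P@T[:3,:3].T+T[:3,3]
k=(d>0)&(P[...,2]<0.11)&(np.abs(P[...,0])<0.03)
q=P[k]; print(len(q), q.min(0),q.max(0))
for s in (1,-1):
    w=q[q[:,1]*s>0]; w=w[w[:,2]>np.percentile(w[:,2],99)-0.02]
    print(s,np.percentile(w[:,2],[50,90,99,100]),np.percentile(w[:,1],[1,50,99]),np.percentile(w[:,0],[1,99]))
# amber/red circle fits at the dish tops from both cams
from scipy.optimize import least_squares
for n in ["scene","side"]:
    p,d=r.grab_frame(n); W=cloud(n,d)
    for l in ["amber_dish","red_dish"]:
        m=r.masks_of(l,n)[0]["pixels"]&(d>0); q=W[m]; q=q[(q[:,2]>0.004)]
        # outer hull points: those with r ~33
        cc=np.median(q[:,:2],0)
        s=least_squares(lambda c:np.maximum(np.hypot(*(q[:,:2]-c).T)-0.033,0)*3+0, cc)
        hull=cv2.convexHull((q[:,:2]*1000).astype(np.float32))[:,0]/1000
        top=q[(q[:,2]>0.005)&(q[:,2]<0.018)]
        s2=least_squares(lambda c:np.hypot(*(top[:,:2]-c).T)-0.033, cc,loss="soft_l1",f_scale=0.002)
        print(n,l,s.x,s2.x,len(top))
```

```text
52738 [-0.01383887 -0.07535879 -0.02324475] [0.0205851  0.07469902 0.05931244]
1 [0.04259323 0.05325308 0.05759136 0.05879748] [0.04198682 0.04261898 0.05565854] [-0.01118239  0.01105239]
-1 [0.04266889 0.05318871 0.05759612 0.05931244] [-0.05633751 -0.04320935 -0.04258862] [-0.01123064  0.01100827]
scene amber_dish [0.65165035 0.01484577] [0.64758084 0.01403712] 115
scene red_dish [ 0.4537521  -0.27716282] [ 0.44789089 -0.28409547] 125
side amber_dish [0.64542817 0.02445301] [0.64745117 0.01626601] 272
side red_dish [ 0.44888618 -0.25012731] [ 0.44762553 -0.28196863] 181
```

```bash
python3 -m handwheel '[[[0.02,0.04,0,0,0,-0.05,0.0854],[0.02,0.04,0,0,0,-0.05,0.0854],[0.02,0.04,-0.01,0,0,-0.05,0.0854],[0.02,0.04,-0.01,0,0,-0.05,0.0854],[0.02,0.04,-0.01,0,0,-0.05,0.0854],[0.02,0.04,-0.01,0,0,0,0.0854],[0.02,0.04,-0.01,0,0,0,0.0854],[0.01,0.02,0,0,0,0,0.0854],[0,0,0,0,0,0,0.0854],[0,0,0,0,0,0,0.0854]]]' 30
```

```text
clock: 2.43
tcp_pos: [0.4332, -0.3299, 0.2586]
orientation: [3.125, 0.32, 0.0]
contact_force: [-1.0, -0.3, 0.0]
grip_width: 0.0853
```

```bash
cat >> h.py <<'E'
def yaw(o):
    R=Ro.from_rotvec(o["orientation"]).as_matrix(); return np.degrees(np.arctan2(R[1,1],R[0,1]))%180, np.degrees(np.arccos(-R[2,2]))
def look(tag,specs):
    """specs: (label,zlo,zhi)"""
    o=r.get_obs(); p,d=r.grab_frame("wrist"); W=cloud("wrist",d,o)
    print("t",o["clock"],"tcp",np.round(o["tcp_pos"]*1000,1),"jawyaw,tilt",np.round(yaw(o),1),"F",np.round(o["contact_force"],1),"g",round(o["grip_width"]*1000,1))
    for l,zl,zh in specs:
        for m in r.masks_of(l,"wrist")[:2]:
            k=m["pixels"]&(d>0); q=W[k]; t=q[(q[:,2]>zl)&(q[:,2]<zh)]
            if len(t)<30: print(l,m["p"],m["at"],"few",len(q)); continue
            rc=cv2.minAreaRect((t[:,:2]*1000).astype(np.float32)); cc,rad=cv2.minEnclosingCircle((t[:,:2]*1000).astype(np.float32))
            print(l,round(m["p"],2),np.round(m["at"]),"z95",round(np.percentile(q[:,2],95)*1000,1),"rect",np.round(rc[0],1),np.round(rc[1],1),round(rc[2],1),"circ",np.round(cc,1),round(rad,1))
    cv2.imwrite(f"pics/{tag}.png",p[:,:,::-1])
E
python3 - <<'E'
from h import *
look("w1",[("blue_dish",.043,.055),("red_dish",.018,.03)])
E
```

```text
t 2.4333 tcp [ 433.2 -329.9  258.6] jawyaw,tilt [101.7   0. ] F [-1.  -0.3  0. ] g 85.3
blue_dish 0.79 [263. 195.] z95 50.1 rect [ 447.7 -285.9] [44.3 44.2] 8.9 circ [ 448.  -285.8] 30.0
red_dish 0.9 [264. 165.] z95 26.2 rect [ 448.3 -282.3] [62.3 64.4] 50.9 circ [ 447.2 -283.1] 32.8
```

View pics/w1.png

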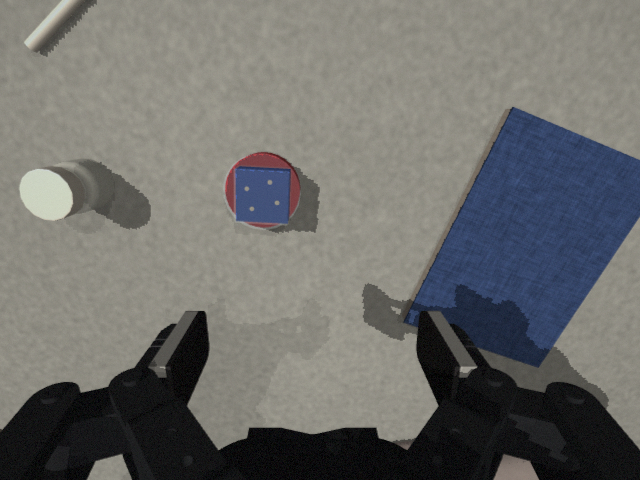

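The wrist view shows the blue dish at (263,195) on the red one, with the jar at (48,194) well clear. I'll align over it and go down.

```bash
python3 -m handwheel '[[[0.0073,0.022,0,0,0,-0.024,0.0854],[0.0073,0.022,-0.01,0,0,-0.024,0.0854],[0,0,-0.03,0,0,0,0.0854],[0,0,-0.03,0,0,0,0.0854],[0,0,-0.03,0,0,0,0.0854],[0,0,-0.02,0,0,0,0.0854],[0,0,-0.01,0,0,0,0.0854],[0,0,0,0,0,0,0.0854],[0,0,0,0,0,0,0.0854]]]'
python3 - <<'E'
from h import *
look("w2",[("blue_dish",.043,.055)])
E
```

```text
clock: 3.33
tcp_pos: [0.4468, -0.2883, 0.1288]
orientation: [3.132, 0.237, -0.0]
contact_force: [0.3, -0.6, 0.3]
grip_width: 0.0855
t 3.3333 tcp [ 446.8 -288.3  128.8] jawyaw,tilt [98.7  0. ] F [ 0.3 -0.6  0.3] g 85.5
blue_dish 0.9 [311. 289.] z95 49.9 rect [ 448.  -285.7] [44.6 44.2] 8.8 circ [ 448.4 -285.7] 29.9
```

View pics/w2.png

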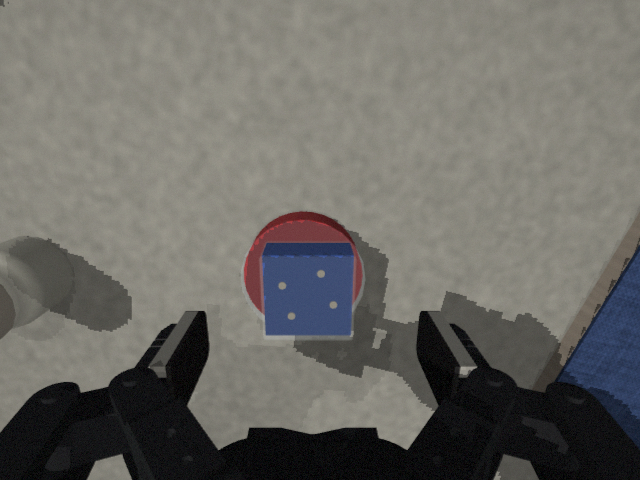

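```bash
python3 -m handwheel '[[[0.0014,0.0026,-0.01,0,0,0,0.0854],[0,0,-0.01,0,0,0,0.0854],[0,0,-0.007,0,0,0,0.0854],[0,0,0,0,0,0,0.0854],[0,0,0,0,0,0,0.06],[0,0,0,0,0,0,0.05],[0,0,0,0,0,0,0.035],[0,0,0,0,0,0,0.035],[0,0,0,0,0,0,0.035],[0,0,0,0,0,0,0.035]]]' 25;  python3 - <<'E'
from h import *
look("w3",[("blue_dish",.043,.055)])
E
```

```text
clock: 4.27
tcp_pos: [0.4485, -0.2848, 0.1018]
orientation: [3.132, 0.24, 0.001]
contact_force: [-0.5, 0.3, 2.6]
grip_width: 0.0435
t 4.2667 tcp [ 448.5 -284.8  101.8] jawyaw,tilt [98.7  0. ] F [-0.5  0.3  2.6] g 43.5
blue_dish 0.91 [314. 321.] z95 49.8 rect [ 448.1 -284.8] [44.6 43.9] 8.7 circ [ 448.2 -284.6] 29.9
```

View pics/w3.png

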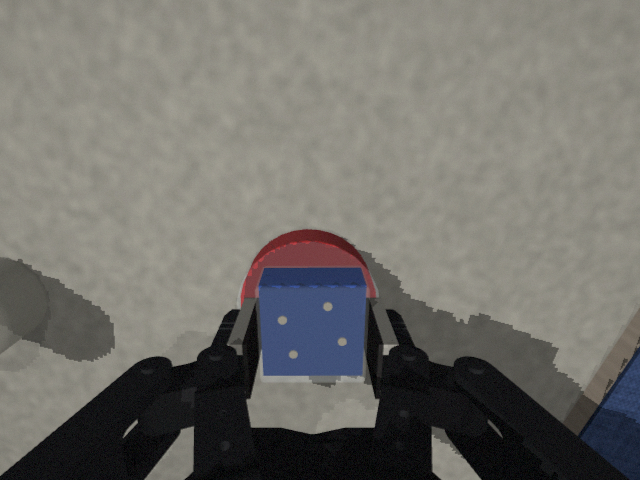

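Gripped at 43.5 mm opening. Lifting and heading to the blue carrier.

```bash
python3 -m handwheel '[[[0,0,0.005,0,0,0,0.035],[0,0,0.015,0,0,0,0.035],[0,0,0.03,0,0,0,0.035],[0,0,0.03,0,0,0,0.035],[0.002,0.015,0.01,0,0,0,0.035],[0.003,0.03,0.005,0,0,0,0.035],[0.004,0.035,0.005,0,0,0,0.035],[0.004,0.035,0,0,0,0,0.035],[0.004,0.035,0,0,0,0,0.035],[0.004,0.035,0,0,0,0,0.035]]]'; python3 -m handwheel '[[[0.004,0.035,0,0,0,0,0.035],[0.004,0.03,0,0,0,0,0.035],[0.002,0.02,0,0,0,0,0.035],[0.002,0.01,0,0,0,0,0.035],[0,0,0,0,0,0,0.035],[0,0,0,0,0,0,0.035]]]';  python3 - <<'E'
from h import *
look("w4",[("blue_dish",.1,.2),("blue_carrier",.0,.02)])
E
```

```text
clock: 5.2
tcp_pos: [0.469, -0.0981, 0.2018]
orientation: [3.132, 0.239, 0.0]
contact_force: [0.4, 0.7, -0.9]
grip_width: 0.0432
clock: 5.7
tcp_pos: [0.4811, -0.0054, 0.2014]
orientation: [3.132, 0.24, -0.001]
contact_force: [-0.8, -0.9, -0.8]
grip_width: 0.0435
t 5.7 tcp [481.1  -5.4 201.4] jawyaw,tilt [98.8  0. ] F [-0.8 -0.9 -0.8] g 43.5
blue_dish 0.96 [314. 323.] z95 149.5 rect [480.6  -5.3] [44.8 44.1] 9.0 circ [480.6  -5.4] 30.0
blue_carrier 0.71 [282. 221.] z95 10.6 rect [480.5  18.7] [70.6 69.8] 9.5 circ [481.4  18.7] 48.5
blue_carrier 0.39 [62. 21.] z95 10.6 rect [593.6 172.8] [29.4 79.3] 8.9 circ [603.5 174.2] 39.8
```

View pics/w4.png

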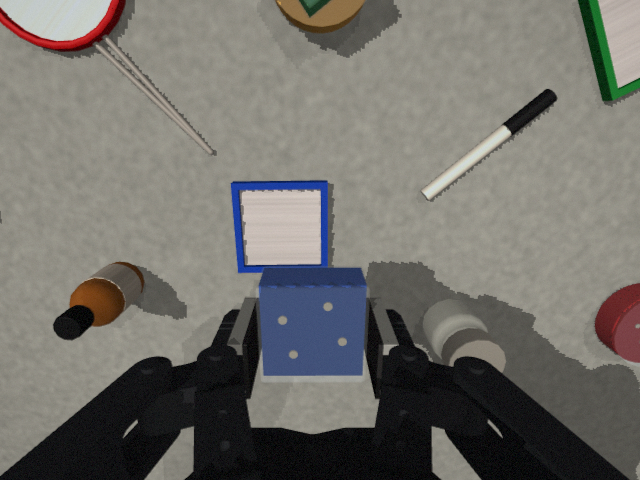

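```bash
python3 -m handwheel '[[[0.0005,0.012,0,0,0,0,0.035],[0.0005,0.012,-0.01,0,0,0,0.035],[0,0,-0.02,0,0,0,0.035],[0,0,-0.025,0,0,0,0.035],[0,0,-0.025,0,0,0,0.035],[0,0,-0.015,0,0,0,0.035],[0,0,-0.01,0,0,0,0.035],[0,0,0,0,0,0,0.035],[0,0,0,0,0,0,0.035]]]';  python3 - <<'E'
from h import *
look("w5",[("blue_dish",.03,.2),("blue_carrier",.0,.02)])
E
```

```text
clock: 6.6
tcp_pos: [0.4823, 0.0186, 0.0965]
orientation: [3.132, 0.238, -0.001]
contact_force: [0.6, 0.3, -0.2]
grip_width: 0.0434
t 6.6 tcp [482.3  18.6  96.5] jawyaw,tilt [98.7  0. ] F [ 0.6  0.3 -0.2] g 43.4
blue_dish 0.75 [314. 323.] z95 44.5 rect [481.7  18.6] [45.  44.2] 8.8 circ [481.3  18.5] 30.4
blue_carrier 0.66 [314. 249.] z95 10.8 rect [497.1  21.8] [37.5 74.5] 9.8 circ [496.8  21.3] 39.4
```

View pics/w5.png

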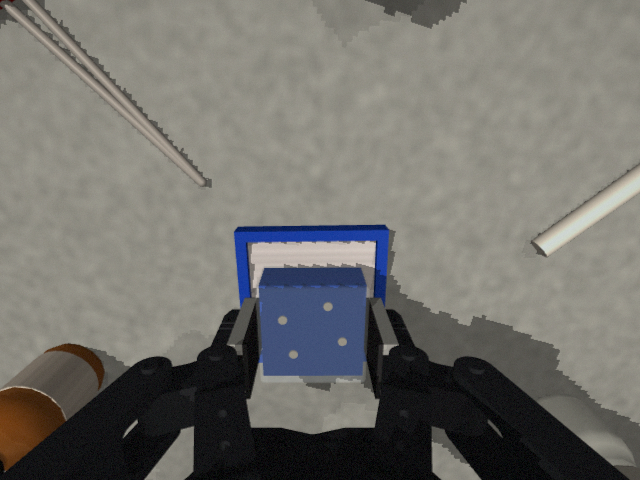

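```bash
python3 -m handwheel '[[[0,0,-0.006,0,0,0,0.035],[0,0,-0.004,0,0,0,0.035],[0,0,-0.002,0,0,0,0.035],[0,0,-0.001,0,0,0,0.035],[0,0,0,0,0,0,0.035],[0,0,0,0,0,0,0.035]]]'; python3 -m handwheel '[[[0,0,-0.0007,0,0,0,0.035],[0,0,-0.0005,0,0,0,0.035],[0,0,0,0,0,0,0.035]]]'
```

```text
clock: 7.25
tcp_pos: [0.4822, 0.0195, 0.0834]
orientation: [3.132, 0.24, -0.0]
contact_force: [0.4, 0.5, -0.5]
grip_width: 0.0435
clock: 7.5
tcp_pos: [0.4824, 0.0195, 0.0828]
orientation: [3.132, 0.24, 0.001]
contact_force: [-2.6, -0.1, 7.3]
grip_width: 0.0435
```

```bash
python3 -m handwheel '[[[0,0,0,0,0,0,0.048],[0,0,0,0,0,0,0.055],[0,0,0,0,0,0,0.065],[0,0,0,0,0,0,0.07],[0,0,0.005,0,0,0,0.075],[0,0,0.02,0,0,0,0.08],[0,0,0.03,0,0,0,0.0854],[0,0,0.03,0,0,0,0.0854],[0,-0.015,0.03,0,0,0,0.0854],[0,-0.03,0.01,0,0,0,0.0854]]]';  python3 - <<'E'
from h import *
look("w6",[("blue_dish",.02,.2),("blue_carrier",.0,.02)])
E
```

```text
clock: 8.33
tcp_pos: [0.4844, -0.0225, 0.2117]
orientation: [-3.13, -0.249, -0.011]
contact_force: [1.1, 0.1, -0.4]
grip_width: 0.0853
t 8.3333 tcp [484.4 -22.5 211.7] jawyaw,tilt [99.1  0.4] F [ 1.1  0.1 -0.4] g 85.3
blue_dish 0.95 [259. 229.] z95 31.1 rect [481.2  19.4] [45.3 44.4] 9.4 circ [481.7  19.2] 30.0
blue_dish 0.59 [ 83. 293.] z95 76.1 rect [420.1 134.9] [34.4 27.1] 42.7 circ [418.3 137. ] 17.2
blue_carrier 0.63 [270. 195.] z95 11.0 rect [480.4  19.7] [70.7 72.3] 9.2 circ [480.6  18.4] 48.8
```

View pics/w6.png

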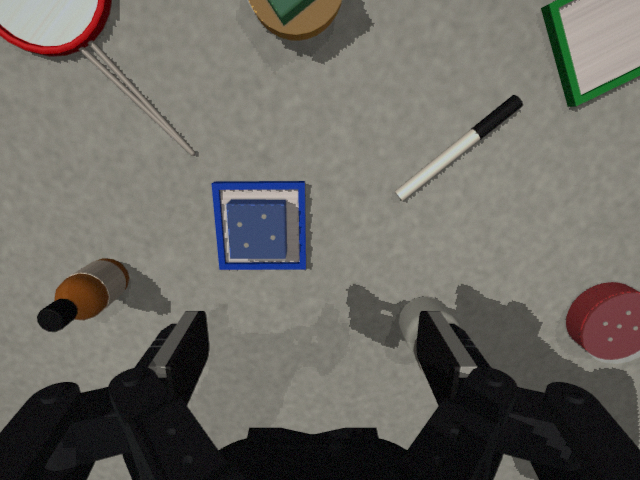

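Blue is seated with 8 mm clearance around it. The green dish is next.

```bash
python3 -m handwheel '[[[0.015,0.004,0,0,0,0.1,0.0854],[0.025,0.006,0,0,0,0.1,0.0854],[0.025,0.006,0,0,0,0.1,0.0854],[0.025,0.006,0,0,0,0.1,0.0854],[0.025,0.006,0,0,0,0.1,0.0854],[0.02,0.006,0,0,0,0.1,0.0854],[0.01,0.004,0,0,0,0.028,0.0854],[0,0,0,0,0,0,0.0854],[0,0,0,0,0,0,0.0854]]]';  python3 - <<'E'
from h import *
look("w7",[("green_dish",.043,.06),("amber_dish",.018,.03)])
E
```

```text
clock: 9.23
tcp_pos: [0.6266, 0.0133, 0.2062]
orientation: [-2.904, -1.195, 0.003]
contact_force: [-0.4, -1.1, 0.1]
grip_width: 0.0856
t 9.2333 tcp [626.6  13.3 206.2] jawyaw,tilt [1.347e+02 1.000e-01] F [-0.4 -1.1  0.1] g 85.6
green_dish 0.9 [328. 220.] z95 50.1 rect [647.2  17.1] [44.5 43.9] 44.1 circ [647.2  17.6] 29.8
amber_dish 0.84 [330. 184.] z95 26.1 rect [647.2  15.7] [64.1 64.5] 6.0 circ [646.7  15.4] 32.8
amber_dish 0.43 [330. 218.] z95 50.1 rect [654.2  11.7] [58.2 42.6] 79.6 circ [646.7  13.8] 30.5
```

View pics/w7.png

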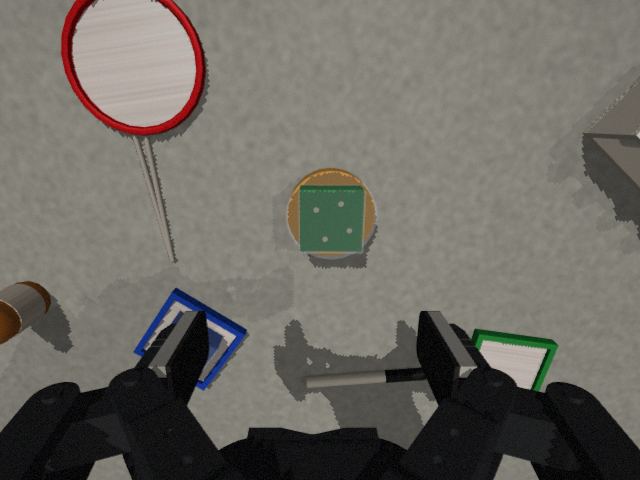

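```bash
python3 -m handwheel '[[[0.01,0.002,0,0,0,-0.01,0.0854],[0.0106,0.002,-0.01,0,0,0,0.0854],[0,0,-0.025,0,0,0,0.0854],[0,0,-0.03,0,0,0,0.0854],[0,0,-0.015,0,0,0,0.0854],[0,0,0,0,0,0,0.0854],[0,0,0,0,0,0,0.0854]]]';  python3 - <<'E'
from h import *
look("w8",[("green_dish",.043,.06),("amber_dish",.018,.03)])
E
```

```text
clock: 9.97
tcp_pos: [0.6477, 0.0164, 0.1269]
orientation: [-2.911, -1.18, 0.002]
contact_force: [-0.0, -0.1, 0.7]
grip_width: 0.0852
t 9.9667 tcp [647.7  16.4 126.9] jawyaw,tilt [1.341e+02 1.000e-01] F [-0.  -0.1  0.7] g 85.2
green_dish 0.87 [309. 295.] z95 49.9 rect [647.2  17.4] [44.8 44.2] 44.5 circ [647.2  17.5] 30.1
amber_dish 0.79 [322. 241.] z95 25.9 rect [652.6  20.4] [50.1 64.3] 38.8 circ [647.   15.6] 32.8
```

```bash
python3 -m handwheel '[[[-0.0005,0.001,-0.01,0,0,0,0.0854],[0,0,-0.01,0,0,0,0.0854],[0,0,-0.005,0,0,0,0.0854],[0,0,0,0,0,0,0.0854],[0,0,0,0,0,0,0.06],[0,0,0,0,0,0,0.05],[0,0,0,0,0,0,0.035],[0,0,0,0,0,0,0.035],[0,0,0,0,0,0,0.035],[0,0,0,0,0,0,0.035]]]' 25;  python3 - <<'E'
from h import *
look("w9",[("green_dish",.043,.055)])
E
```

```text
clock: 10.95
tcp_pos: [0.6477, 0.0174, 0.1027]
orientation: [2.911, 1.181, 0.001]
contact_force: [-0.1, 0.1, 1.7]
grip_width: 0.0434
t 10.95 tcp [647.7  17.4 102.7] jawyaw,tilt [1.342e+02 1.000e-01] F [-0.1  0.1  1.7] g 43.4
green_dish 0.71 [312. 322.] z95 49.9 rect [647.4  17.2] [45.1 44.7] 44.2 circ [647.6  17.4] 30.3
```

View pics/w9.png

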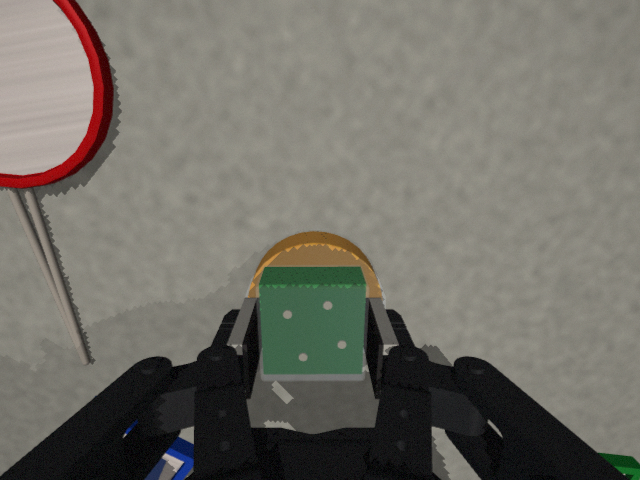

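```bash
python3 -m handwheel '[[[0,0,0.005,0,0,0,0.035],[0,0,0.015,0,0,0,0.035],[0,0,0.03,0,0,0,0.035],[0,-0.01,0.03,0,0,0,0.035],[-0.002,-0.02,0.01,0,0,-0.02,0.035],[-0.002,-0.03,0,0,0,-0.02,0.035],[-0.002,-0.035,0,0,0,-0.02,0.035],[-0.002,-0.035,0,0,0,-0.02,0.035],[-0.002,-0.035,0,0,0,-0.02,0.035],[-0.002,-0.035,0,0,0,-0.02,0.035]]]'; python3 -m handwheel '[[[-0.002,-0.02,0,0,0,-0.02,0.035],[-0.002,-0.012,0,0,0,0,0.035],[-0.002,-0.007,0,0,0,0,0.035],[0,0,0,0,0,0,0.035],[0,0,0,0,0,0,0.035]]]';  python3 - <<'E'
from h import *
look("w10",[("green_dish",.1,.2),("green_carrier",.0,.02)])
E
```

```text
clock: 11.88
tcp_pos: [0.6348, -0.1842, 0.1924]
orientation: [-2.977, -1.003, 0.0]
contact_force: [0.7, 0.3, -1.1]
grip_width: 0.0432
clock: 12.3
tcp_pos: [0.6297, -0.2194, 0.1922]
orientation: [-2.984, -0.978, -0.001]
contact_force: [-1.4, 0.2, -0.4]
grip_width: 0.0436
t 12.3 tcp [ 629.7 -219.4  192.2] jawyaw,tilt [1.263e+02 1.000e-01] F [-1.4  0.2 -0.4] g 43.6
green_dish 0.75 [310. 320.] z95 139.3 rect [ 628.7 -218.4] [44.8 45.8] 36.8 circ [ 629.5 -219.2] 30.2
green_carrier 0.81 [310. 190.] z95 10.7 rect [ 651.5 -199.4] [74.5 73.9] 36.3 circ [ 652.2 -199.2] 49.5
```

View pics/w10.png

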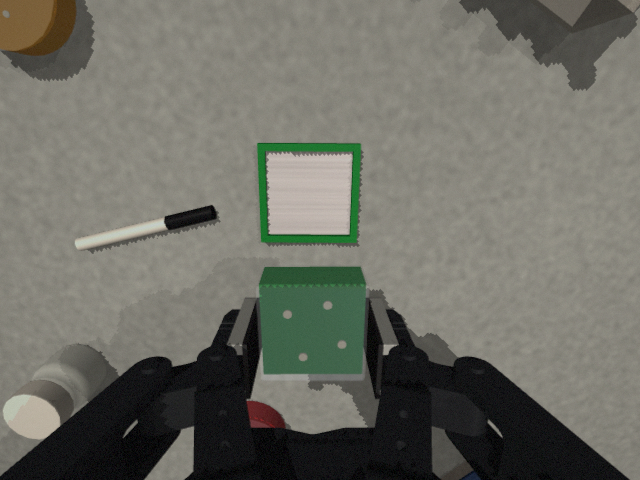

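```bash
python3 -m handwheel '[[[0.01,0.009,0,0,0,0,0.035],[0.0125,0.012,-0.01,0,0,0,0.035],[0,0,-0.02,0,0,0,0.035],[0,0,-0.025,0,0,0,0.035],[0,0,-0.025,0,0,0,0.035],[0,0,-0.014,0,0,0,0.035],[0,0,0,0,0,0,0.035],[0,0,0,0,0,0,0.035]]]';  python3 - <<'E'
from h import *
look("w11",[("green_dish",.03,.2),("green_carrier",.0,.02)])
E
```

```text
clock: 13.12
tcp_pos: [0.6523, -0.1992, 0.0974]
orientation: [-2.985, -0.976, 0.001]
contact_force: [0.3, 0.7, 0.5]
grip_width: 0.0432
t 13.1167 tcp [ 652.3 -199.2   97.4] jawyaw,tilt [1.262e+02 1.000e-01] F [0.3 0.7 0.5] g 43.2
green_dish 0.57 [310. 321.] z95 44.6 rect [ 651.9 -199.5] [44.8 45.1] 36.4 circ [ 651.7 -198.8] 30.0
green_carrier 0.67 [314. 245.] z95 10.7 rect [ 665.8 -189. ] [39. 74.] 36.1 circ [ 666.2 -188.8] 39.4
```

View pics/w11.png

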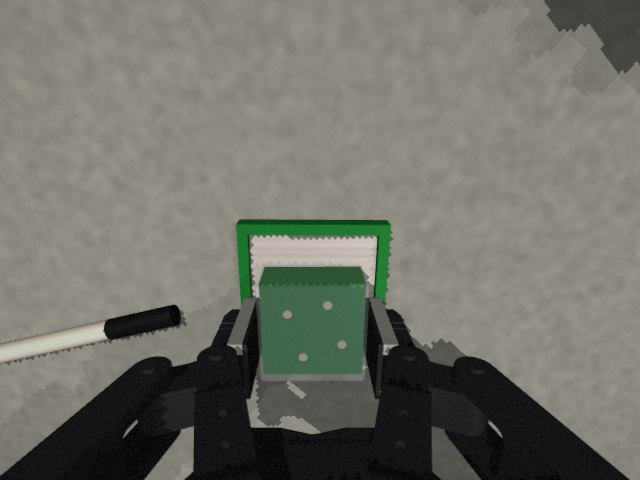

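```bash
python3 -m handwheel '[[[0,0,-0.006,0,0,0,0.035],[0,0,-0.004,0,0,0,0.035],[0,0,-0.002,0,0,0,0.035],[0,0,-0.001,0,0,0,0.035],[0,0,0,0,0,0,0.035],[0,0,0,0,0,0,0.035]]]'; python3 -m handwheel '[[[0,0,-0.0006,0,0,0,0.035],[0,0,-0.0005,0,0,0,0.035],[0,0,0,0,0,0,0.035]]]'
```

```text
clock: 13.77
tcp_pos: [0.6519, -0.2006, 0.0852]
orientation: [-2.987, -0.974, 0.0]
contact_force: [-0.1, 0.9, -0.6]
grip_width: 0.0434
clock: 14.02
tcp_pos: [0.6519, -0.2006, 0.0841]
orientation: [2.987, 0.974, 0.0]
contact_force: [0.2, 0.5, -0.2]
grip_width: 0.0433
```

```bash
python3 -m handwheel '[[[0,0.001,-0.0006,0,0,0,0.035],[0,0,-0.0005,0,0,0,0.035],[0,0,0,0,0,0,0.035],[0,0,0,0,0,0,0.035]]]'
```

```text
clock: 14.35
tcp_pos: [0.652, -0.1999, 0.0837]
orientation: [2.986, 0.974, 0.0]
contact_force: [-1.6, -0.5, 6.2]
grip_width: 0.0435
```

```bash
python3 -m handwheel '[[[0,0,0,0,0,0,0.048],[0,0,0,0,0,0,0.055],[0,0,0,0,0,0,0.065],[0,0,0,0,0,0,0.07],[0,0,0.005,0,0,0,0.075],[0,0,0.02,0,0,0,0.08],[0,0,0.03,0,0,0,0.0854],[0,0,0.03,0,0,0,0.0854],[-0.01,-0.01,0.03,0,0,0,0.0854],[-0.01,-0.01,0.005,0,0,0,0.0854]]]';  python3 - <<'E'
from h import *
look("w12",[("green_dish",.02,.2),("green_carrier",.0,.02)])
print(r.get_obs()["joints"])
E
```

```text
clock: 15.18
tcp_pos: [0.6349, -0.2193, 0.2093]
orientation: [2.981, 0.976, 0.013]
contact_force: [1.1, -1.5, 0.1]
grip_width: 0.0856
t 15.1833 tcp [ 634.9 -219.3  209.3] jawyaw,tilt [126.2   0.5] F [ 1.1 -1.5  0.1] g 85.6
green_dish 0.9 [299. 202.] z95 31.1 rect [ 651.6 -199.9] [43.8 44. ] 36.8 circ [ 651.6 -199.8] 29.3
green_carrier 0.65 [303. 169.] z95 10.9 rect [ 652.4 -197.6] [70.1 71.7] 35.8 circ [ 653.2 -198.3] 48.2
[ 0.39003663  0.5745216  -0.20797512  1.64614543  0.14113572  0.93485101
 -0.81190698]
```

View pics/w12.png

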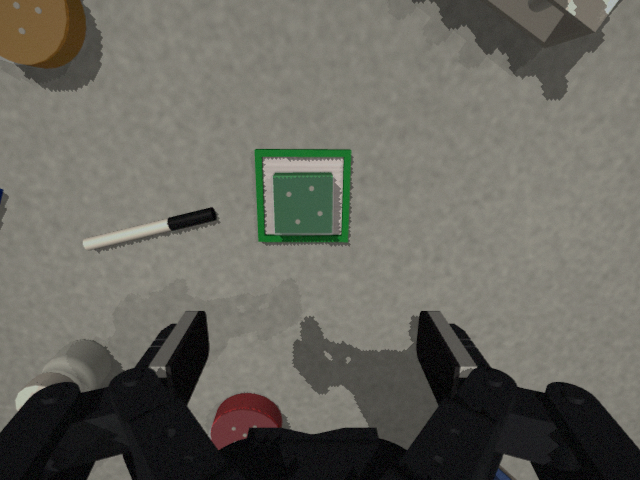

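```bash
python3 -m handwheel '[[[0,0.015,0,0,0,0,0.0854],[-0.001,0.03,0,0,0,0,0.0854],[-0.001,0.035,0,0,0,0,0.0854],[-0.001,0.035,0,0,0,0,0.0854],[-0.001,0.035,0,0,0,0,0.0854],[-0.001,0.03,0,0,0,0,0.0854],[-0.001,0.025,0,0,0,0,0.0854],[0,0.012,0,0,0,0,0.0854],[0,0,0,0,0,0,0.0854],[0,0,0,0,0,0,0.0854]]]';  python3 - <<'E'
from h import *
look("w13",[("amber_dish",.018,.03)])
E
```

```text
clock: 16.17
tcp_pos: [0.6256, -0.0021, 0.2021]
orientation: [-2.986, -0.977, 0.003]
contact_force: [-0.5, -1.5, -0.5]
grip_width: 0.0855
t 16.1667 tcp [625.6  -2.1 202.1] jawyaw,tilt [1.262e+02 1.000e-01] F [-0.5 -1.5 -0.5] g 85.5
amber_dish 0.7 [312. 200.] z95 26.1 rect [646.8  15.3] [65.1 65.2] 37.6 circ [646.4  15.2] 32.9
amber_dish 0.33 [510.7, 310.6] few 2602
```

View pics/w13.png

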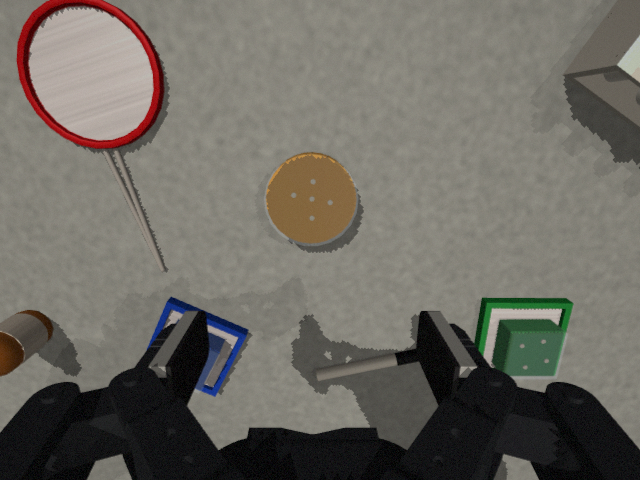

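```bash
python3 -m handwheel '[[[0.0105,0.0085,0,0,0,0,0.0854],[0.0105,0.0085,-0.01,0,0,0,0.0854],[0,0,-0.03,0,0,0,0.0854],[0,0,-0.03,0,0,0,0.0854],[0,0,-0.018,0,0,0,0.0854],[0,0,-0.01,0,0,0,0.0854],[0,0,0,0,0,0,0.0854],[0,0,0,0,0,0,0.0854]]]';  python3 - <<'E'
from h import *
look("w14",[("amber_dish",.018,.03)])
E
```

```text
clock: 16.93
tcp_pos: [0.6472, 0.013, 0.1052]
orientation: [2.987, 0.972, -0.0]
contact_force: [0.3, -0.2, 0.4]
grip_width: 0.0854
t 16.9333 tcp [647.2  13.  105.2] jawyaw,tilt [126.   0.] F [ 0.3 -0.2  0.4] g 85.4
amber_dish 0.86 [309. 292.] z95 25.9 rect [646.7  15.5] [65.8 64.7] 20.4 circ [646.6  15.2] 33.1
```

View pics/w14.png

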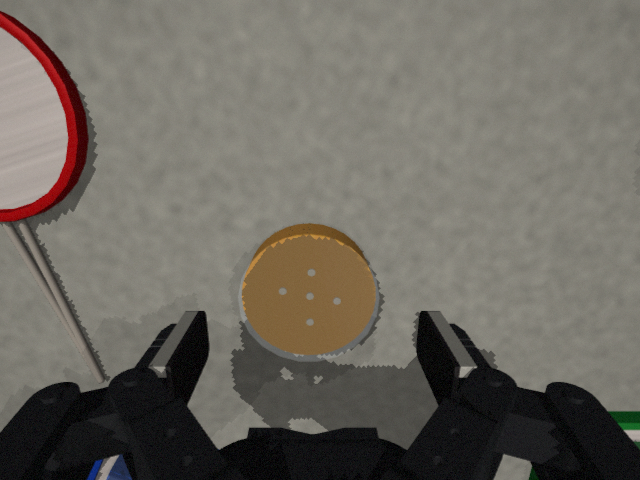

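```bash
python3 -m handwheel '[[[-0.0006,0.0023,-0.01,0,0,0,0.0854],[0,0,-0.012,0,0,0,0.0854],[0,0,-0.009,0,0,0,0.0854],[0,0,0,0,0,0,0.0854],[0,0,0,0,0,0,0.075],[0,0,0,0,0,0,0.068],[0,0,0,0,0,0,0.057],[0,0,0,0,0,0,0.057],[0,0,0,0,0,0,0.057],[0,0,0,0,0,0,0.057]]]' 30;  python3 - <<'E'
from h import *
look("w15",[("amber_dish",.018,.03)])
E
```

```text
clock: 17.87
tcp_pos: [0.6465, 0.0167, 0.0744]
orientation: [2.987, 0.974, 0.001]
contact_force: [-0.1, 1.0, 0.5]
grip_width: 0.0645
t 17.8667 tcp [646.5  16.7  74.4] jawyaw,tilt [126.1   0. ] F [-0.1  1.   0.5] g 64.5
amber_dish 0.55 [313. 329.] z95 25.9 rect [645.8  16.8] [65.7 65.2] 64.5 circ [645.9  16.6] 33.2
```

View pics/w15.png

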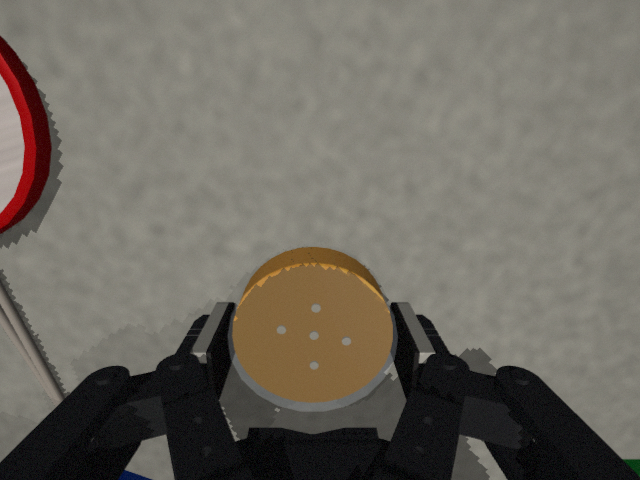

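```bash
python3 -m handwheel '[[[0,0,0.005,0,0,0,0.057],[0,0,0.015,0,0,0,0.057],[0,0,0.03,0,0,0,0.057],[-0.005,0.006,0.03,0,0,0,0.057],[-0.013,0.016,0.02,0,0,0,0.057],[-0.02,0.024,0,0,0,0,0.057],[-0.022,0.027,0,0,0,0,0.057],[-0.022,0.027,0,0,0,0,0.057],[-0.022,0.027,0,0,0,0,0.057],[-0.022,0.027,0,0,0,0,0.057]]]'; python3 -m handwheel '[[[-0.022,0.027,0,0,0,0,0.057],[-0.022,0.027,0,0,0,0,0.057],[-0.018,0.022,0,0,0,0,0.057],[-0.011,0.014,0,0,0,0,0.057],[-0.005,0.007,0,0,0,0,0.057],[0,0,0,0,0,0,0.057],[0,0,0,0,0,0,0.057]]]';  python3 - <<'E'
from h import *
look("w16",[("amber_dish",.1,.2),("amber_carrier",.0,.02)])
print(r.get_obs()["joints"])
E
```

```text
clock: 18.8
tcp_pos: [0.5193, 0.1718, 0.1755]
orientation: [2.987, 0.974, 0.002]
contact_force: [0.6, 0.2, -0.5]
grip_width: 0.065
clock: 19.38
tcp_pos: [0.443, 0.2671, 0.1746]
orientation: [2.986, 0.974, 0.001]
contact_force: [0.1, -0.3, -1.4]
grip_width: 0.0647
t 19.3833 tcp [443.  267.1 174.6] jawyaw,tilt [1.261e+02 1.000e-01] F [ 0.1 -0.3 -1.4] g 64.7
amber_dish 0.98 [314. 328.] z95 126.2 rect [442.2 267.1] [66.4 64.8] 31.2 circ [442.3 266.9] 33.5
amber_carrier 0.83 [306. 197.] z95 10.3 rect [465.4 289.2] [79.8 93.9] 39.6 circ [459.2 285.5] 48.2
[-0.40648375  0.40990129 -0.31131296  2.02623831  0.18503346  0.73177206
 -1.77479477]
```

View pics/w16.png

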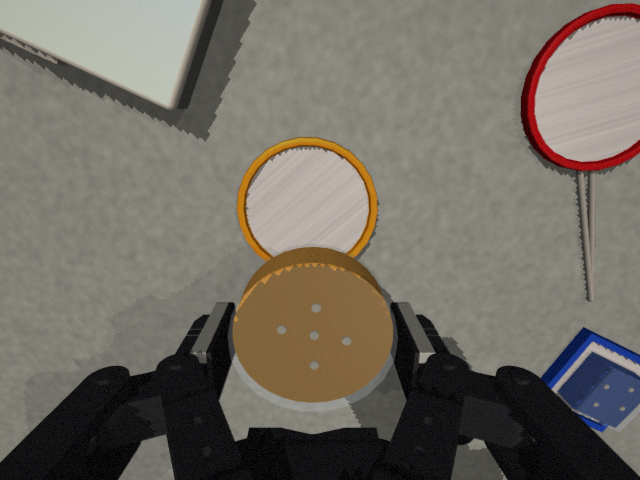

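```bash
cat >> h.py <<'E'
from scipy.optimize import least_squares
def ring(label,n="wrist"):
    o=r.get_obs(); p,d=r.grab_frame(n); W=cloud(n,d,o)
    m=r.masks_of(label,n)[0]; q=W[m["pixels"]&(d>0)]; q=q[(q[:,2]>.0085)&(q[:,2]<.013)]
    s=least_squares(lambda c:np.hypot(*(q[:,:2]-c[:2]).T)-.0445,np.median(q[:,:2],0),loss="soft_l1",f_scale=.002)
    print(n,label,len(q),np.round(s.x*1000,1),"rms",np.sqrt(np.mean(s.fun**2))*1000)
E
python3 - <<'E'
from h import *
ring("amber_carrier"); ring("amber_carrier","side"); ring("amber_carrier","scene");ring("red_carrier","side"); ring("red_carrier","scene")
E
```

```text
wrist amber_carrier 2221 [460.2 284.3] rms 1.5844340741818925
side amber_carrier 623 [461.2 286.9] rms 2.4608445272202863
scene amber_carrier 222 [463.2 283.6] rms 6.197494072277532
side red_carrier 420 [625.7 184.8] rms 3.508646809079324Traceback (most recent call last):
  File "<stdin>", line 2, in <module>
  File "h.py", line 30, in ring
    m=r.masks_of(label,n)[0]; q=W[m["pixels"]&(d>0)]; q=q[(q[:,2]>.0085)&(q[:,2]<.013)]
      ~~~~~~~~~~~~~~~~~~~^^^
IndexError: list index out of range
```

```bash
python3 -m handwheel '[[[0.009,0.009,0,0,0,0,0.057],[0.0092,0.0088,-0.01,0,0,0,0.057],[0,0,-0.02,0,0,0,0.057],[0,0,-0.025,0,0,0,0.057],[0,0,-0.017,0,0,0,0.057],[0,0,-0.01,0,0,0,0.057],[0,0,0,0,0,0,0.057],[0,0,0,0,0,0,0.057]]]';  python3 - <<'E'
from h import *
look("w17",[("amber_dish",.03,.2)]); ring("amber_carrier")
E
```

```text
clock: 20.7
tcp_pos: [0.4604, 0.2856, 0.0921]
orientation: [2.986, 0.975, -0.001]
contact_force: [0.2, -0.2, -0.0]
grip_width: 0.0645
t 20.7 tcp [460.4 285.6  92.1] jawyaw,tilt [126.2   0. ] F [ 0.2 -0.2 -0. ] g 64.5
wrist amber_carrier 3035 [460.2 284.5] rms 1.3839522128110877
```

View pics/w17.png

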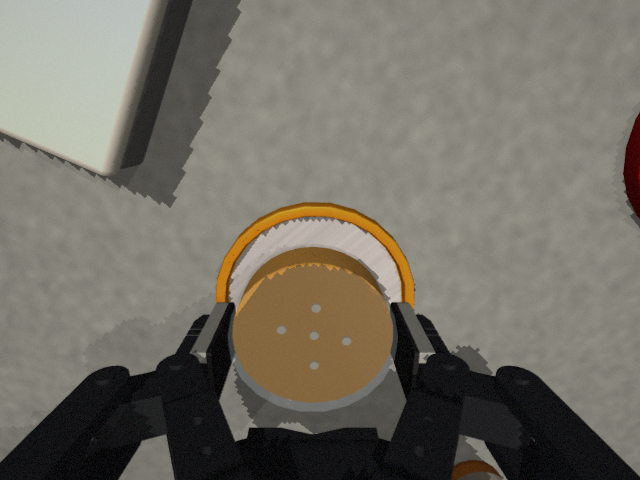

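```bash
python3 -m handwheel '[[[0,-0.0005,-0.006,0,0,0,0.057],[0,0,-0.004,0,0,0,0.057],[0,0,-0.002,0,0,0,0.057],[0,0,-0.0005,0,0,0,0.057],[0,0,0,0,0,0,0.057],[0,0,0,0,0,0,0.057]]]'; python3 -m handwheel '[[[0,0,-0.0006,0,0,0,0.057],[0,0,-0.0005,0,0,0,0.057],[0,0,0,0,0,0,0.057]]]'
```

```text
clock: 21.4
tcp_pos: [0.4605, 0.285, 0.0795]
orientation: [-2.987, -0.975, -0.0]
contact_force: [-0.1, 0.3, -1.2]
grip_width: 0.0647
clock: 21.65
tcp_pos: [0.4605, 0.2851, 0.0793]
orientation: [2.986, 0.974, 0.0]
contact_force: [-2.3, -2.0, 10.1]
grip_width: 0.0648
```

```bash
python3 -m handwheel '[[[0,0,0,0,0,0,0.069],[0,0,0,0,0,0,0.075],[0,0,0,0,0,0,0.082],[0,0,0,0,0,0,0.0854],[0,0,0.005,0,0,0,0.0854],[0,0,0.02,0,0,0,0.0854],[0,0,0.03,0,0,0,0.0854],[0,0,0.03,0,0,0,0.0854],[-0.01,-0.015,0.03,0,0,0,0.0854],[-0.01,-0.015,0.01,0,0,0,0.0854]]]';  python3 - <<'E'
from h import *
look("w18",[("amber_dish",.02,.2)]); ring("amber_carrier")
E
```

```text
clock: 22.48
tcp_pos: [0.4419, 0.2567, 0.2077]
orientation: [-2.984, -0.975, -0.01]
contact_force: [0.5, 0.2, -0.4]
grip_width: 0.0857
t 22.4833 tcp [441.9 256.7 207.7] jawyaw,tilt [126.2   0.4] F [ 0.5  0.2 -0.4] g 85.7
amber_dish 0.7 [296. 196.] z95 31.1 rect [459.8 284.9] [65.2 65.1] 10.1 circ [459.9 284.7] 32.9
wrist amber_carrier 2371 [460.4 284.4] rms 1.5075133410516097
```

View pics/w18.png

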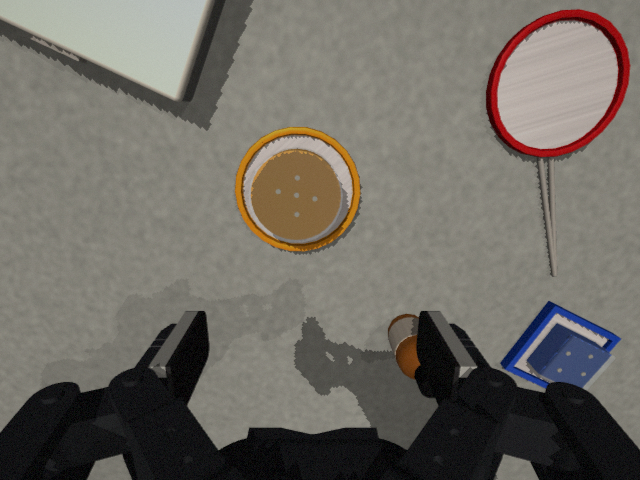

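```bash
python3 -m handwheel '[[[0.004,-0.015,0,0,0,0,0.0854],[0.006,-0.03,0,0,0,0,0.0854],[0.006,-0.036,0,0,0,0,0.0854],[0.006,-0.036,0,0,0,0,0.0854],[0.006,-0.036,0,0,0,0,0.0854],[0,-0.036,0,0,0,0,0.0854],[0,-0.036,0,0,0,0,0.0854],[0,-0.036,0,0,0,0,0.0854],[0,-0.036,0,0,0,0,0.0854],[0,-0.036,0,0,0,0,0.0854]]]'; python3 -m handwheel '[[[-0.006,-0.036,0,0,0,0,0.0854],[-0.008,-0.036,0,0,0,0,0.0854],[-0.008,-0.036,0,0,0,0,0.0854],[-0.008,-0.036,0,0,0,0,0.0854],[-0.006,-0.036,0,0,0,0,0.0854],[-0.004,-0.02,0,0,0,0,0.0854],[-0.002,-0.01,0,0,0,0,0.0854],[0,0,0,0,0,0,0.0854],[0,0,0,0,0,0,0.0854]]]';  python3 - <<'E'
from h import *
look("w19",[("red_dish",.018,.03)])
E
```

```text
clock: 23.52
tcp_pos: [0.4686, -0.0792, 0.2024]
orientation: [-2.985, -0.976, 0.002]
contact_force: [-0.5, 0.2, 0.7]
grip_width: 0.0854
clock: 24.27
tcp_pos: [0.427, -0.2868, 0.2026]
orientation: [-2.985, -0.975, 0.001]
contact_force: [0.1, 1.1, 0.2]
grip_width: 0.0852
t 24.2667 tcp [ 427.  -286.8  202.6] jawyaw,tilt [1.262e+02 1.000e-01] F [0.1 1.1 0.2] g 85.2
red_dish 0.64 [324. 212.] z95 26.1 rect [ 447.1 -282.8] [65.3 65.1] 15.6 circ [ 447.  -282.8] 32.9
```

View pics/w19.png

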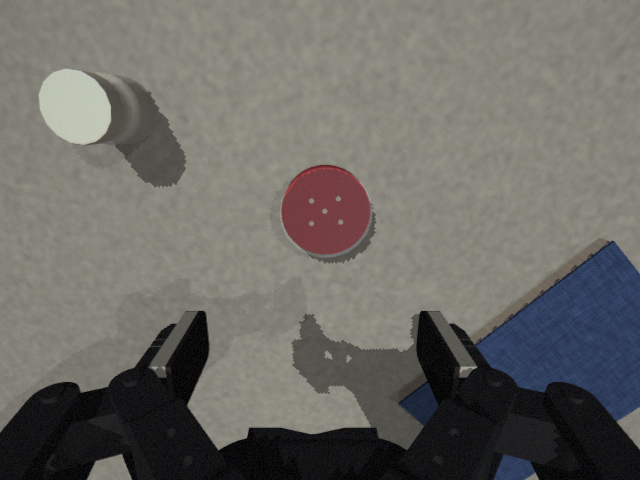

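```bash
python3 -m handwheel '[[[0.01,0.002,0,0,0,0,0.0854],[0.01,0.002,-0.01,0,0,0,0.0854],[0,0,-0.03,0,0,0,0.0854],[0,0,-0.03,0,0,0,0.0854],[0,0,-0.018,0,0,0,0.0854],[0,0,-0.01,0,0,0,0.0854],[0,0,0,0,0,0,0.0854],[0,0,0,0,0,0,0.0854]]]';  python3 - <<'E'
from h import *
look("w20",[("red_dish",.018,.03)])
E
```

```text
clock: 25.03
tcp_pos: [0.4473, -0.2833, 0.1053]
orientation: [-2.986, -0.976, 0.0]
contact_force: [-0.4, -0.4, 0.1]
grip_width: 0.0851
t 25.0333 tcp [ 447.3 -283.3  105.3] jawyaw,tilt [126.2   0. ] F [-0.4 -0.4  0.1] g 85.1
red_dish 0.96 [313. 293.] z95 26.0 rect [ 447.  -282.8] [65.7 64.3] 32.5 circ [ 447.  -282.8] 33.1
```

View pics/w20.png

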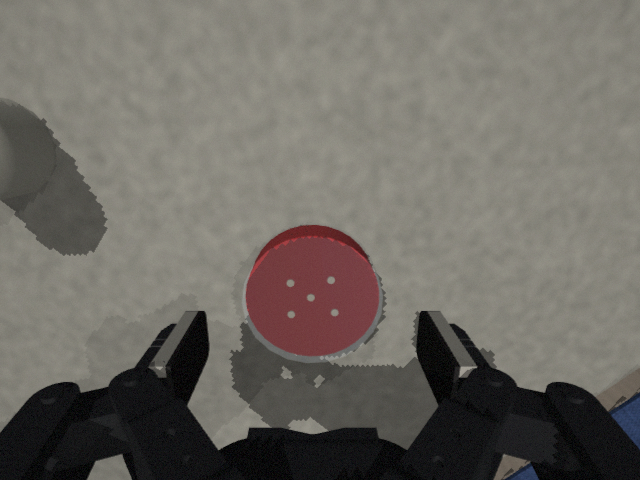

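Run:
```python
from h import *
o=r.get_obs(); p,d=r.grab_frame("wrist"); W=cloud("wrist",d,o)
for u,v in [(505,468),(515,476),(620,400),(636,378),(630,415)]: 
    X=W[v,u]; R=Ro.from_rotvec(o["orientation"]).as_matrix(); print(u,v,p[v,u],np.round(X*1000),"tool",np.round((X-o["tcp_pos"])@R*1000))
```

```text
505 468 [91 87 76] [ 419. -451.    9.] tool [-122.  118.   97.]
515 476 [39 52 80] [ 421. -453.   15.] tool [-121.  121.   92.]
620 400 [23 32 49] [ 495. -462.   13.] tool [-67. 171.  94.]
636 378 [104  94  85] [ 509. -465.    7.] tool [-57. 182. 100.]
630 415 [49 66 99] [ 491. -472.   15.] tool [-76. 178.  92.]
```

Mat is 15 mm high but far away from the fingers (more than 100 mm). Going down and gripping.

```bash
python3 -m handwheel '[[[-0.0003,0.0005,-0.01,0,0,0,0.0854],[0,0,-0.012,0,0,0,0.0854],[0,0,-0.009,0,0,0,0.0854],[0,0,0,0,0,0,0.0854],[0,0,0,0,0,0,0.075],[0,0,0,0,0,0,0.068],[0,0,0,0,0,0,0.057],[0,0,0,0,0,0,0.057],[0,0,0,0,0,0,0.057],[0,0,0,0,0,0,0.057]]]' 30;  python3 - <<'E'
from h import *
look("w21",[("red_dish",.018,.03)])
E
```

```text
clock: 26.02
tcp_pos: [0.4463, -0.2836, 0.0747]
orientation: [2.986, 0.974, 0.0]
contact_force: [-0.1, 0.3, 0.8]
grip_width: 0.0646
t 26.0167 tcp [ 446.3 -283.6   74.7] jawyaw,tilt [126.1   0. ] F [-0.1  0.3  0.8] g 64.6
red_dish 0.69 [311. 327.] z95 25.9 rect [ 447.1 -282.6] [66.  65.1] 37.0 circ [ 446.7 -283. ] 33.7
```

View pics/w21.png

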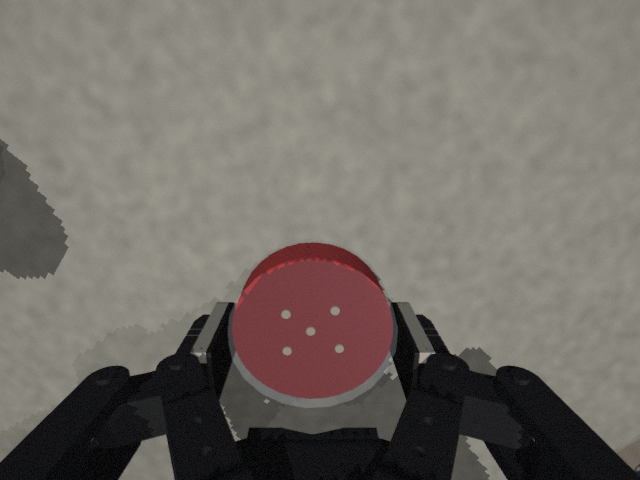

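```bash
python3 -m handwheel '[[[0,0,0.005,0,0,0,0.057],[0,0,0.015,0,0,0,0.057],[0,0,0.03,0,0,0,0.057],[0.001,0.004,0.03,0,0,0,0.057],[0.005,0.014,0.02,0,0,0,0.057],[0.009,0.026,0,0,0,0,0.057],[0.012,0.034,0,0,0,0,0.057],[0.012,0.034,0,0,0,0,0.057],[0.012,0.034,0,0,0,0,0.057],[0.012,0.034,0,0,0,0,0.057]]]'; python3 -m handwheel '[[[0.012,0.034,0,0,0,0,0.057],[0.012,0.034,0,0,0,0,0.057],[0.012,0.034,0,0,0,0,0.057],[0.012,0.034,0,0,0,0,0.057],[0.012,0.034,0,0,0,0,0.057],[0.012,0.034,0,0,0,0,0.057],[0.012,0.034,0,0,0,0,0.057],[0.009,0.025,0,0,0,0,0.057],[0.005,0.015,0,0,0,0,0.057],[0.002,0.005,0,0,0,0,0.057]]]';  python3 -m handwheel '[[[0,0,0,0,0,0,0.057],[0,0,0,0,0,0,0.057]]]';python3 - <<'E'
from h import *
look("w22",[("red_dish",.1,.2),("red_carrier",.0,.02)]); ring("red_carrier")
E
```

```text
clock: 26.95
tcp_pos: [0.5094, -0.102, 0.175]
orientation: [2.987, 0.974, 0.001]
contact_force: [-0.0, -0.9, -0.8]
grip_width: 0.0648
clock: 27.78
tcp_pos: [0.6092, 0.1829, 0.1746]
orientation: [-2.983, -0.98, -0.001]
contact_force: [1.3, 0.7, -1.0]
grip_width: 0.0646
clock: 27.95
tcp_pos: [0.6089, 0.1773, 0.1742]
orientation: [2.986, 0.971, -0.002]
contact_force: [0.0, -0.9, -0.6]
grip_width: 0.065
t 27.95 tcp [608.9 177.3 174.2] jawyaw,tilt [1.26e+02 1.00e-01] F [ 0.  -0.9 -0.6] g 65.0
red_dish 0.85 [314. 328.] z95 125.4 rect [609.9 178.1] [65.3 65.2] 29.2 circ [609.4 177.9] 33.4
red_carrier 0.81 [325. 205.] z95 10.3 rect [634.  186.9] [73.5 93.7] 30.6 circ [624.2 180.5] 48.6
wrist red_carrier 2023 [625.  181.9] rms 1.5032600081274794
```

View pics/w22.png

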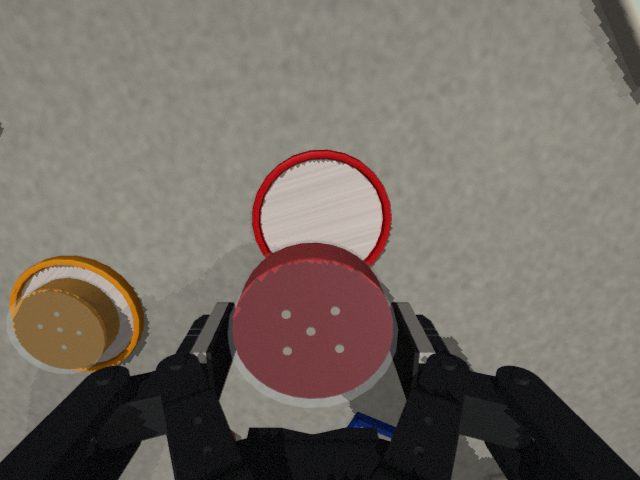

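```bash
python3 -m handwheel '[[[0.008,0.002,0,0,0,0,0.057],[0.0077,0.0025,-0.01,0,0,0,0.057],[0,0,-0.02,0,0,0,0.057],[0,0,-0.025,0,0,0,0.057],[0,0,-0.017,0,0,0,0.057],[0,0,-0.01,0,0,0,0.057],[0,0,0,0,0,0,0.057],[0,0,0,0,0,0,0.057]]]';  python3 - <<'E'
from h import *
look("w23",[("red_dish",.03,.2)]); ring("red_carrier")
E
```

```text
clock: 28.87
tcp_pos: [0.6252, 0.1841, 0.092]
orientation: [-2.987, -0.974, 0.001]
contact_force: [0.1, 0.1, -0.7]
grip_width: 0.0648
t 28.8667 tcp [625.2 184.1  92. ] jawyaw,tilt [126.1   0. ] F [ 0.1  0.1 -0.7] g 64.8
red_dish 0.92 [314. 326.] z95 43.2 rect [625.9 185.1] [66.2 65.1] 37.5 circ [625.6 184.2] 34.0
wrist red_carrier 3028 [625.1 181.9] rms 1.387171654070434
```

View pics/w23.png

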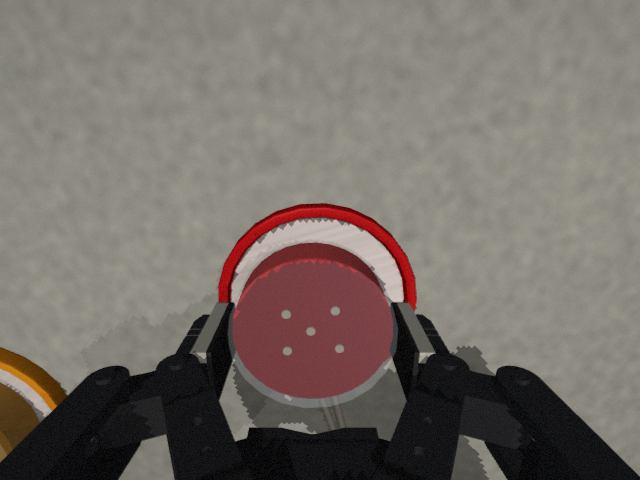

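```bash
python3 -m handwheel '[[[-0.0003,-0.002,-0.006,0,0,0,0.057],[0,0,-0.004,0,0,0,0.057],[0,0,-0.002,0,0,0,0.057],[0,0,-0.0005,0,0,0,0.057],[0,0,0,0,0,0,0.057],[0,0,0,0,0,0,0.057]]]'; python3 -m handwheel '[[[0,0,-0.0006,0,0,0,0.057],[0,0,-0.0005,0,0,0,0.057],[0,0,0,0,0,0,0.057]]]'
```

```text
clock: 29.57
tcp_pos: [0.6246, 0.1821, 0.0799]
orientation: [-2.987, -0.975, -0.0]
contact_force: [0.2, 0.1, -0.3]
grip_width: 0.0648
clock: 29.82
tcp_pos: [0.6247, 0.1822, 0.0797]
orientation: [2.987, 0.975, 0.0]
contact_force: [-2.7, -2.1, 5.9]
grip_width: 0.0647
```

Touching the floor at 6 N. Releasing and backing up.

```bash
python3 -m handwheel '[[[0,0,0,0,0,0,0.069],[0,0,0,0,0,0,0.075],[0,0,0,0,0,0,0.082],[0,0,0,0,0,0,0.0854],[0,0,0.005,0,0,0,0.0854],[0,0,0.02,0,0,0,0.0854],[0,0,0.03,0,0,0,0.0854],[0,0,0.03,0,0,0,0.0854],[-0.01,-0.008,0.03,0,0,0,0.0854],[-0.01,-0.008,0.01,0,0,0,0.0854]]]'; python3 -m handwheel '[[[0,0,0,0,0,0,0.0854],[0,0,0,0,0,0,0.0854]]]'
python3 - <<'E'
from h import *
look("w24",[("red_dish",.02,.2)]); ring("red_carrier")
for n in ["scene","side"]:
    p,d=r.grab_frame(n); cv2.imwrite(f"pics/{n}1.png",p[:,:,::-1]); W=cloud(n,d)
    for l in "amber_dish red_dish green_dish blue_dish dropper sample_jar".split():
        for m in r.masks_of(l,n)[:1]:
            q=W[m["pixels"]&(d>0)]; zt=np.percentile(q[:,2],95); t=q[q[:,2]>zt-.005]
            rc=cv2.minAreaRect((t[:,:2]*1000).astype(np.float32)); 
            print(n,l,round(m["p"],2),"z95",round(zt*1000,1),"top",np.round(rc[0],1),np.round(rc[1],1),round(rc[2],1))
E
```

```text
clock: 30.65
tcp_pos: [0.6065, 0.1672, 0.2089]
orientation: [-2.986, -0.975, -0.012]
contact_force: [1.6, 0.3, 0.3]
grip_width: 0.0855
clock: 30.82
tcp_pos: [0.6047, 0.1657, 0.2047]
orientation: [2.987, 0.973, 0.002]
contact_force: [-0.6, 0.7, 0.2]
grip_width: 0.0854
t 30.8167 tcp [604.7 165.7 204.7] jawyaw,tilt [1.261e+02 1.000e-01] F [-0.6  0.7  0.2] g 85.4
red_dish 0.55 [311. 200.] z95 31.2 rect [625.7 182.9] [65.1 64.2] 42.8 circ [625.7 183. ] 32.8
red_dish 0.29 [630.2, 409.4] few 912
wrist red_carrier 2261 [625.3 182. ] rms 1.409782643167396
scene amber_dish 0.63 z95 31.4 top [462.4 284.2] [65.7 65.1] 15.0
scene red_dish 0.97 z95 31.3 top [629.  182.2] [63.7 64.4] 48.4
scene green_dish 0.87 z95 31.1 top [ 653.6 -199.9] [45.1 43.7] 38.3
scene blue_dish 0.94 z95 31.3 top [483.9  19. ] [45.2 43.8] 9.2
scene sample_jar 0.88 z95 61.7 top [ 422.1 -128.7] [40.3 36.3] 7.7
side amber_dish 0.9 z95 31.1 top [460.7 287.5] [65.6 66.2] 21.5
side red_dish 0.89 z95 31.0 top [626.4 186. ] [62.4 67.5] 8.6
side blue_dish 0.75 z95 30.7 top [482.3  22.6] [44.5 47.7] 9.3
side dropper 0.87 z95 75.0 top [418.2 141.8] [17.2 16.6] 41.0
side sample_jar 0.87 z95 61.2 top [ 421.8 -125.9] [40.5 37. ] 85.8
```

View pics/w24.png

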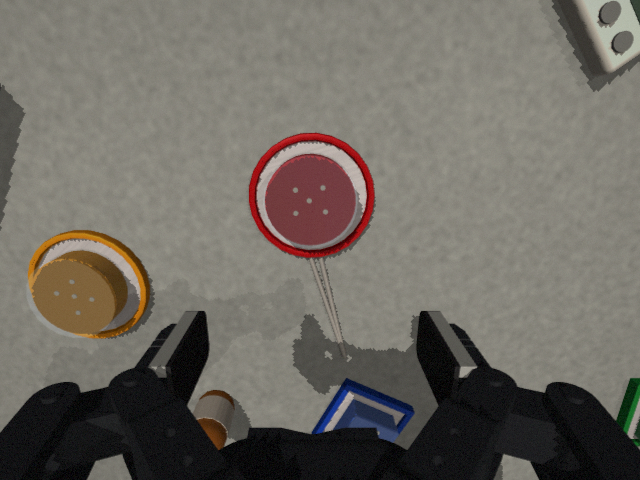

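View pics/side1.png

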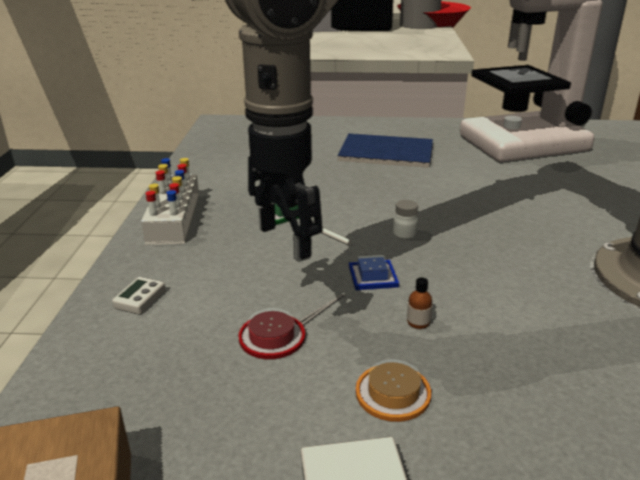

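View pics/scene1.png

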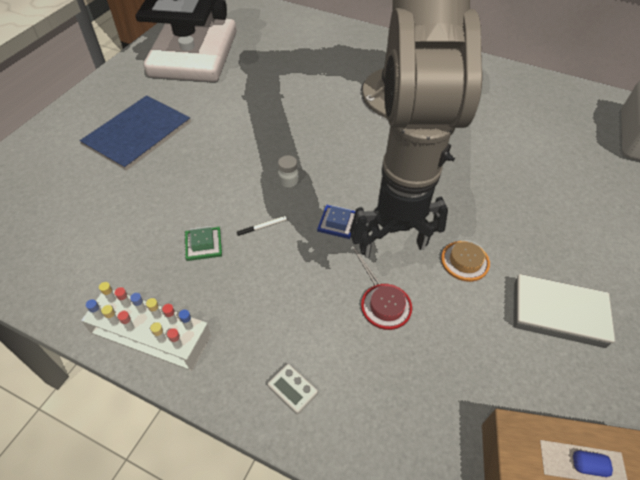

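All four dishes sit flat in their carriers: tops read about 31 mm, where 29 plus the usual 2 mm bias is expected. The jar and bottle haven't moved and the gripper is open and clear.

```bash
python3 -c "
from bench import r
print(r.hand_in())"
```

```text
the job is handed in; nothing more can be done
None
```

I took both stacks apart and seated each dish in the carrier of its own colour, blue first, then green, amber and red. I handed the job in at about 31 s, with the gripper open and well above everything.

- **Seating:** the last wrist-camera looks show each dish inside its rim. Blue, amber and red are within about 1 mm of centre, and green is about 2 mm off, with 8 mm of clearance all round. The square dishes are within about 1° of their carriers.
- **Lying flat:** all four tops read about 31 mm. That matches the expected 29 mm plus the roughly 2 mm the depth camera read high on known heights.
- **Gentle placing:** contact force at set-down was 6 to 10 N, and the gripper stayed level.
- **Bystanders:** the jar and the bottle are where they started, within 1 to 2 mm measurement noise.
- **Disagreements:** the fixed cameras placed things up to 4 mm apart from each other and from the wrist camera. In the last check the scene camera's network did not find the bottle and the side camera's did not find the green dish. The other camera confirmed each.

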